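# Put the plug gauge away and snap its box shut

### The arm

A 6-joint arm with a two-finger parallel gripper is mounted at the origin on a cart in front of the work surface, level with it; the furniture and walls round the work are solid. World frame = base frame: x ahead of the robot, y to its left, z up, the work surface at z = 0. Lengths are in m, angles in rad, forces in N, time in s.
With the tool pointing down it reaches from about 0.35 to 0.875 m from the base axis. Payload 15.5 kg.
Tool frame: the origin (TCP) lies between the finger pads; the fingertips stand 8 mm ahead of it and the grasp point (between the pads) lies 11 mm behind it; z points along the fingers, y is the line along which they close (so a half turn about z gives the same grasp; the last joint's range is limited). The gripper opens to 85 mm and grips with 20 to 120 N. Pads are 22 mm wide; open, the fingers measure 114 mm over their backs; the gripper's body (76 mm by 85 mm) begins 54 mm behind the grasp point. The pads swing forward as they close: fully open they stand 13 mm farther back than shut.
Start: joints at [-1.423, 0.494, 1.345, -0, 1.302, -0.096], TCP at [0.15, -0.607, 0.239] pointing down, gripper open.
Joint ranges: [-2.91, 2.91], [-0.82, 2.16], [0.22, 2.67], [-1.22, 4.37], [0.12, 2.79], [-3.08, 3.08]. Speed limits (rad/s): [1.89, 1.89, 2.57, 3.01, 3.01, 3.01].

### API

Orientations are given as a rotation vector (axis times angle).
In Python, from cell import get_obs, camera, close_job gives the robot as it stands.
- The arm moves only by the tool carry_out, never from a script. Its argument "moves" is a list that holds one entry, the list of rows, each a list of 6 numbers: the shift along the tool's x, y, z in m, then the turn, a rotation vector about the tool's x, y, z in degrees. In form: [[[tx, ty, tz, ax, ay, az], ...]]. A call has 1 to 12 rows; each row is the pose to reach, as a shift and turn from the pose commanded when the call began, along the tool's axes at that moment; what a row does not reach only later rows make up. A row lasts 1/8 s, in which the tool goes at most 62.5 mm and 10.7 degrees, less where a joint would pass 70% of its speed; a pose out of reach is approached as far as the arm can. A call with a gripper value outside its range is refused whole. "gripper" is the opening, from -1 (shut) to 1 (fully open), set as the call begins (left out, the last holds). The fingers move at their own pace and stop on an object; "force" is the grip in N (left out, the last holds). Time passes only in rows, so rows that repeat a pose let the fingers close. It gives the time, the measured TCP pose, the force, the opening and the grip force at its end, in the units of the state.
- get_obs(): the state, without advancing time (a new reading comes with each control period).
- camera(name): name is "side" or "top" or "wrist"; returns a dict with "color" (400x640x3 uint8, red, green, blue), "mtx" (3x3 intrinsics, pixels), "dist" ([k1, k2, p1, p2, k3] as OpenCV has them; the pictures are not rectified), "xyz" and "rotation" of the camera in the world; the wrist camera has in their place "hand_eye" (4x4, takes a point from camera to tool coordinates, whose origin is the TCP and whose axes are the flange's). Camera axes: x right, y up, looking along -z (the intrinsics and any distortion apply to the point x, -y, -z); pixel columns grow to the right and rows downward; lengths in m; the calibration is good to about 2 mm. A picture is of the moment at which its call begins: read the wrist's pose just before it. There is no depth.
- close_job(): hands the job in; it is judged then, once.
The state is a dict: "time": time; "q": joint angles; "joint_velocities": joint speeds; "joint_torque": joint torques, N m; "eef_pos": TCP position; "tcp_rot": TCP orientation; "contact_force": force on the tool from outside, world axes, zero at the start; "ft_torque": the same for the moment, N m; "grip_width": finger opening in m; "finger_force": force on a finger pad.
Only numpy, scipy, OpenCV 4.12 (cv2) and the standard library are available. Lean on these libraries where they do the work, as an engineer would, in place of code of your own. Each camera call takes 0.05 s, during which the arm holds its last target. There are 200 camera calls.

### The job

Put the plug gauge away: lay it down in the open grey gauge box, lower the loose lid onto the box without dropping it, and press the lid down until it is fully home and flush all round, with the spring clip at each end snapped over it. Leave the V block and the micrometer where they are.

Things in the scene. Friction and masses are not known exactly. Their poses are not given: they have to be found in the camera images.
- plug_gauge: Plug gauge, 108 mm long, 19 mm wide, 17 mm high, about 0.16 kg, lying on the bench: black six-sided handle with a bare steel plug at each end. Origin at the middle of its underside; its own y runs along its length, z up. Take it across the handle, at or near the origin.
- gauge_box: Open plain grey metal box, fixed to the bench. Origin: centre of its underside; own y along its length, z up. Outside 160 (y) x 100 (x) mm, rim 44 mm high; walls 5, floor 4 mm, so inside 150 x 90 mm, 40 mm deep. A steel spring clip stands at the middle of each end, rising to 58 mm. Fully home, the lid's origin is 28 mm above this origin and centred on it.
- clip_a_nose (a point): Tip of the spring clip's nose at the +y end of the box, 76 mm from the box's centre, 51 mm above the bench. Clip 30 mm wide; its nose overhangs the lid's end by 4 mm, has a 45-degree top face and springs outwards. A lid only laid on rests on the two noses 11 mm too high; each end needs 8 to 12 N of downward push to slip past its nose, one after the other or both together.
- clip_b_nose (a point): The same at the -y end of the box. The clip snaps back over the lid plate once that end is home.
- lid: Loose grey lid, 0.24 kg, flat on the bench, handle up. Origin: centre of its underside (bottom of its rib); own y along its length, z up; a half turn about z is the same lid. Plate 160 (y) x 100 (x) x 5 mm, 16 to 21 mm above the origin. Rib below it 146 x 85 mm with rounded rubber edge: enters the box with 2 mm (y) and 2.5 mm (x) of play a side. Resting on the noses its origin is 39 mm up.
- lid_handle (a point): Centre, 45 mm above the lid's origin, of the top of its dark steel bar handle. The bar runs along the lid's y, 64 mm long, 14 mm wide (x), 17 mm high, 7 mm clear of the plate on two feet: pinch it across x.
- lid_end_a (a point): Point on the top face of the lid's plate, on its long centre line, 60 mm from the centre towards +y: a place to press. 49 mm above the underside of the box (the bench) when home, about 60 mm when resting on the nose.
- lid_end_b (a point): The same point 60 mm from the centre towards -y. While one end is home and the other still rests on its nose the lid is rocked, and the pressed end reads about 53 mm; both read 49 mm when the lid is fully home, and it then gives no further.
- clip_a (a joint): Spring clip at the +y end of the box: 0 (m) standing free or snapped over the lid, grows to about 0.004 while the lid plate pushes it outwards.
- clip_b (a joint): Spring clip at the -y end of the box, the same.
- micrometer: Micrometer, 129 mm long, 40 mm wide, 16 mm high, far side of the work; a bystander. Origin under its middle.
- v_block: Bystander: small bare steel V block, 50 x 44 mm, 36 mm high, on the far side of the work. Origin at the centre of its underside.
Not all that is in view belongs to the job. What is shaped like the plug_gauge but blue is not meant.

How it is judged:
By the outcome, as a careful person would: the job done as asked, in the order asked, and still so for the second after the job is handed in, with the robot touching nothing.
It also fails if it takes over 54 s, if anything falls off the work surface, if the arm or the gripper's body presses on something with over 40 N, if the wrist force passes 120 N, or if a joint passes its speed limit or range.

## Working session

There is one attempt and no reset: what is moved stays moved. The work goes in short steps, Python scripts to look and compute and a tool call to move; the robot and the scene stay as the last step left them, time stands still between calls to the robot, and variables do not carry over. Pictures are saved under pics/ and viewed, at most 10 in all, crops included, and the job is handed in when it is done.

Besides the shell and the picture viewer there is one more tool, called after "Emit:" by a JSON object that holds its "op" and its "data". carry_out: Moves the arm, as the interface text tells. Its arguments: {"type":"object","properties":{"moves":{"type":"array","items":{"type":"array","items":{"type":"array","items":{"type":"number"}}}},"gripper":{"type":"number"},"force":{"type":"number"}},"required":["moves"]}

```bash
mkdir -p pics; ls
cat > h.py <<'E'
import numpy as np, cv2, pickle
from scipy.spatial.transform import Rotation as R
from cell import get_obs, camera, close_job
def grab(n,f):
    o=get_obs(); c=camera(n); c['obs']=o
    pickle.dump(c,open(f'pics/{f}.pkl','wb')); cv2.imwrite(f'pics/{f}.png',cv2.cvtColor(c['color'],cv2.COLOR_RGB2BGR)); return c
def load(f): return pickle.load(open(f'pics/{f}.pkl','rb'))
def campose(c):
    if 'hand_eye' in c:
        T=np.eye(4); T[:3,:3]=R.from_rotvec(c['obs']['tcp_rot']).as_matrix(); T[:3,3]=c['obs']['eef_pos']; T=T@np.array(c['hand_eye']); return T[:3,:3],T[:3,3]
    r=np.array(c['rotation']); r=r if r.shape==(3,3) else R.from_rotvec(r).as_matrix()
    return r,np.array(c['xyz'])
def ray(c,uv,z):
    "pixels -> world at height z"
    p=cv2.undistortPoints(np.array(uv,float).reshape(-1,1,2),np.array(c['mtx']),np.array(c['dist'])).reshape(-1,2)
    r,t=campose(c); d=np.c_[p[:,0],-p[:,1],-np.ones(len(p))]@r.T
    return t+d*((z-t[2])/d[:,2])[:,None]
def proj(c,P):
    r,t=campose(c); q=(np.atleast_2d(P)-t)@r
    return cv2.projectPoints(q*[1,-1,-1],np.zeros(3),np.zeros(3),np.array(c['mtx']),np.array(c['dist']))[0].reshape(-1,2)
E
python3 - <<'E'
from h import *
for n in ['top','side']:
    c=grab(n,n+'0'); print(n,c['xyz'],c['rotation'],c['mtx'])
print(get_obs())
a=np.vstack([load('top0')['color']]); cv2.imwrite('pics/top0b.png',cv2.cvtColor(cv2.resize(a,(800,500),interpolation=cv2.INTER_CUBIC),cv2.COLOR_RGB2BGR))
E
```

```text
pics
top [0.37067992 0.02281908 0.91650329] [ 0.1938086  -0.19807828 -1.55014973] [[403.74376279   0.         317.09743476]
 [  0.         403.74376279 198.40007519]
 [  0.           0.           1.        ]]
side [0.13597365 0.69797285 0.39781325] [ 0.44058218 -1.47596949 -2.2065439 ] [[394.04045669   0.         318.69656353]
 [  0.         394.04045669 197.15445376]
 [  0.           0.           1.        ]]
{'time': 0.1, 'q': array([-1.42352404e+00,  4.94109285e-01,  1.34606931e+00,  2.54339412e-05,
        1.30251236e+00, -9.54985654e-02]), 'joint_velocities': array([-0.00069569, -0.00043342, -0.00097545, -0.00098989,  0.00048009,
        0.00016203]), 'joint_torque': array([ 1.04423867e-03, -8.83596611e+01, -3.84561753e+01,  4.70836835e-05,
        5.15838037e-03, -5.68045834e-05]), 'eef_pos': array([ 0.15021055, -0.60635268,  0.23876715]), 'tcp_rot': array([-3.11738709e+00, -3.80264229e-01,  6.14916680e-06]), 'contact_force': array([-0.67519723, -0.29486373, -1.21820072]), 'ft_torque': array([-0.02912272,  0.02977462, -0.00734164]), 'finger_force': 0.0, 'grip_width': 0.08520128306842124}
```

View pics/top0b.png

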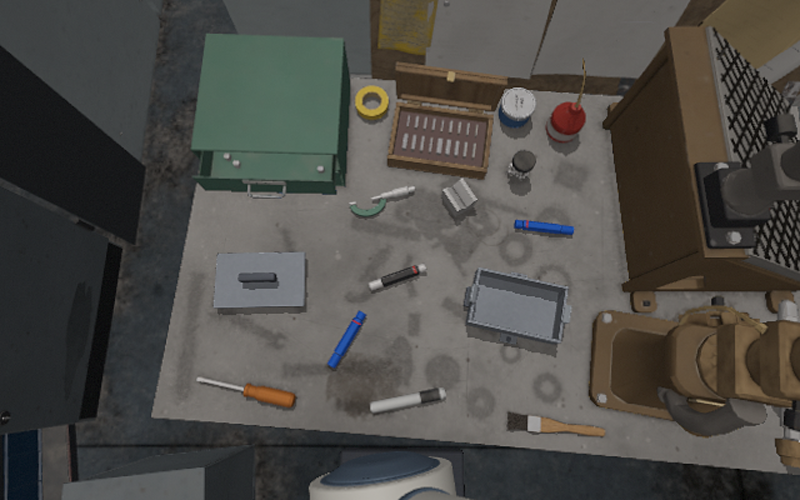

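View pics/side0.png

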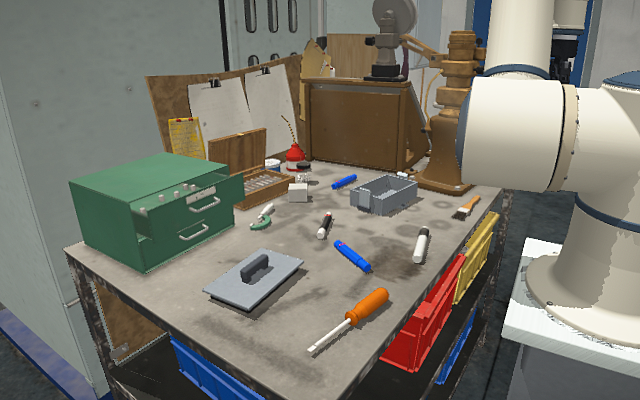

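Run:
```python
from h import *
c=load('top0')['color']; out=np.zeros((560,800,3),np.uint8)
def put(u,v,w,h,s,X,Y): out[Y:Y+h*s,X:X+w*s]=cv2.resize(c[v:v+h,u:u+w],None,fx=s,fy=s,interpolation=cv2.INTER_CUBIC)
put(360,205,110,75,4,0,0); put(165,195,90,65,4,440,0); put(285,205,65,35,6,0,310)
cv2.imwrite('pics/crop.png',out[...,::-1])
```

```text
(no output)
```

View pics/crop.png

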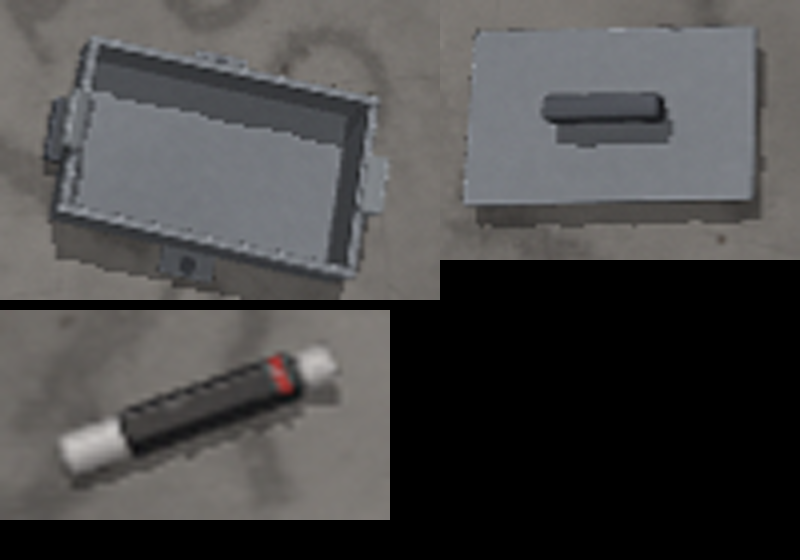

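Run:
```python
from h import *
c=load('top0')
def q(L,s,X,Y,u,v,z): return ray(c,[((a-X+.5)/s+u-.5,(b-Y+.5)/s+v-.5) for a,b in L],z)
b=q([(93,38),(378,98),(355,277),(52,213)],4,0,0,360,205,.044)
l=q([(475,30),(755,26),(754,201),(465,203)],4,440,0,165,195,.021)
for n,p in (('box',b),('lid',l)):
    print(n,p[:,:2].round(4).tolist(),'c',p.mean(0).round(4),[np.linalg.norm(p[i]-p[i-1]).round(4) for i in range(4)],
     'yaw of long', np.degrees(np.arctan2(*( (p[0]+p[3]-p[1]-p[2])[[1,0]]))))
h=q([(542,108),(664,107)],4,440,0,165,195,.045); print('handle',h.round(4),h.mean(0))
g=q([(64,457),(338,361),(125,430),(298,370)],6,0,310,285,205,.010)
print('gauge',g.round(4),g[:2].mean(0),g[2:].mean(0),np.degrees(np.arctan2(*(g[0]-g[1])[[1,0]])),np.linalg.norm(g[0]-g[1]))
```

```text
box [[0.5594, -0.1239], [0.528, -0.278], [0.4317, -0.2586], [0.4631, -0.099]] c [ 0.4956 -0.1899  0.044 ] [np.float64(0.0995), np.float64(0.1573), np.float64(0.0982), np.float64(0.1627)] yaw of long 78.66101811571613
lid [[0.5866, 0.3478], [0.5909, 0.1897], [0.4909, 0.1846], [0.4883, 0.3434]] c [0.5392 0.2664 0.021 ] [np.float64(0.0984), np.float64(0.1581), np.float64(0.1001), np.float64(0.1589)] yaw of long 91.2466362496345
handle [[0.5374 0.2985 0.045 ]
 [0.5387 0.2323 0.045 ]] [0.53807222 0.26540154 0.045     ]
gauge [[ 0.5296  0.0705  0.01  ]
 [ 0.568  -0.0334  0.01  ]
 [ 0.5403  0.0476  0.01  ]
 [ 0.5643 -0.0181  0.01  ]] [0.54882151 0.01853317 0.01      ] [0.55229246 0.01473586 0.01      ] 110.30050128896158 0.11078472903300184
```

```bash
cat >> h.py <<'E'
def go(x,y,z,yaw,src=None):
    "tool-frame shift/turn from measured (or src) pose to down-pose with tool y at yaw deg"
    o=get_obs(); r=R.from_rotvec(o['tcp_rot']); p=o['eef_pos']
    if src is not None: p=np.array(src[:3]); r=down(src[3])
    t=down(yaw); s=r.inv().apply(np.array([x,y,z])-p); a=(r.inv()*t).as_rotvec(degrees=True)
    n=max(np.linalg.norm(s)/.0625,np.linalg.norm(a)/10.7); print('shift',s.round(4),'turn',a.round(2),'rows',n.round(2))
def down(yaw):
    a=np.radians(yaw); y=np.array([np.cos(a),np.sin(a),0]); z=np.array([0,0,-1.]); return R.from_matrix(np.c_[np.cross(y,z),y,z])
E
python3 - <<'E'
from h import *
c=load('top0'); print(proj(c,[[.15,-.607,.239],[0.45,-.25,.2]])*1.25)
for z in (0,.2,.4): print(z,ray(c,np.array([(595,330),(720,370),(630,260),(680,40)])/1.25,z).round(3).tolist())
go(.551,.016,.16,20.3)
E
```

```text
[[947.31855163 591.14458759]
 [588.8040098  321.68663774]]
0 [[0.457, -0.336, 0.0], [0.392, -0.545, 0.0], [0.587, -0.411, 0.0], [1.054, -0.558, -0.0]]
0.2 [[0.439, -0.258, 0.2], [0.388, -0.421, 0.2], [0.54, -0.317, 0.2], [0.905, -0.431, 0.2]]
0.4 [[0.42, -0.179, 0.4], [0.383, -0.297, 0.4], [0.493, -0.222, 0.4], [0.756, -0.305, 0.4]]
shift [ 0.5386 -0.5077  0.0794] turn [-4.000e-02 -6.000e-02 -9.639e+01] rows 11.91
```

Run:
```python
from h import *
go(.12,-.43,.24,-60);go(.3,-.28,.24,-20); go(.45,-.1,.22,0); go(.551,.016,.16,20.3)
```

```text
shift [ 0.0131 -0.1784 -0.001 ] turn [ -0.06  -0.02 -16.09] rows 2.86
shift [ 0.2238 -0.2808 -0.0009] turn [-5.000e-02 -4.000e-02 -5.609e+01] rows 5.75
shift [ 0.4127 -0.4194  0.0193] turn [-5.000e-02 -5.000e-02 -7.609e+01] rows 9.42
shift [ 0.5386 -0.5077  0.0794] turn [-4.000e-02 -6.000e-02 -9.639e+01] rows 11.91
```

Emit:
{"op": "carry_out", "data": {"moves": [[[0.004,-0.06,0,0,0,-5],[0.009,-0.12,0,0,0,-11],[0.013,-0.178,0,0,0,-16],[0.065,-0.204,0,0,0,-26],[0.118,-0.23,0,0,0,-36],[0.171,-0.255,0,0,0,-46],[0.224,-0.281,0,0,0,-56],[0.224,-0.281,0,0,0,-56]]], "gripper": 0.1}}

```text
time: 1.1
eef_pos: [0.3024, -0.2773, 0.2392]
tcp_rot: [-2.567, -1.81, -0.001]
contact_force: [-0.1, -0.8, -0.1]
grip_width: 0.047
finger_force: 0.0
```

Run:
```python
from h import *
print(get_obs()['eef_pos'],get_obs()['grip_width'])
go(.45,-.1,.22,0); go(.551,.016,.16,20.3)
```

```text
[ 0.30239099 -0.27731825  0.2392144 ] 0.04695170472428163
shift [0.2166 0.0795 0.0194] turn [ 1.000e-02 -4.000e-02 -1.962e+01] rows 3.7
shift [0.3597 0.1357 0.0795] turn [ 1.000e-02 -4.000e-02 -3.992e+01] rows 6.28
```

Emit:
{"op": "carry_out", "data": {"moves": [[[0.054,0.02,0.005,0,0,-5],[0.108,0.04,0.01,0,0,-10],[0.162,0.06,0.015,0,0,-15],[0.216,0.08,0.02,0,0,-20],[0.265,0.1,0.04,0,0,-26],[0.313,0.118,0.06,0,0,-33],[0.36,0.136,0.08,0,0,-40],[0.36,0.136,0.08,0,0,-40]]]}}

```text
time: 2.1
eef_pos: [0.5525, 0.0127, 0.1575]
tcp_rot: [-1.799, -2.573, 0.001]
contact_force: [0.0, -0.5, -0.2]
grip_width: 0.0471
finger_force: 0.0
```

Run:
```python
from h import *
c=grab('wrist','w1'); print(c['obs']['eef_pos'],c['obs']['tcp_rot'],np.array(c['hand_eye']).round(3).tolist())
print(proj(c,[[.551,.0165,.0085],[.52,.09,0],[.4956,-.1899,.044]]))
```

```text
[0.55245499 0.0126794  0.15748881] [-1.79933077e+00 -2.57327575e+00  1.15858705e-03] [[-0.0, 0.951, 0.309, 0.079], [1.0, 0.0, 0.0, -0.001], [-0.0, 0.309, -0.951, -0.133], [0.0, 0.0, 0.0, 1.0]]
[[322.92437739 183.201748  ]
 [318.86375714  99.70558396]
 [210.30042934 346.93200088]]
```

View pics/w1.png

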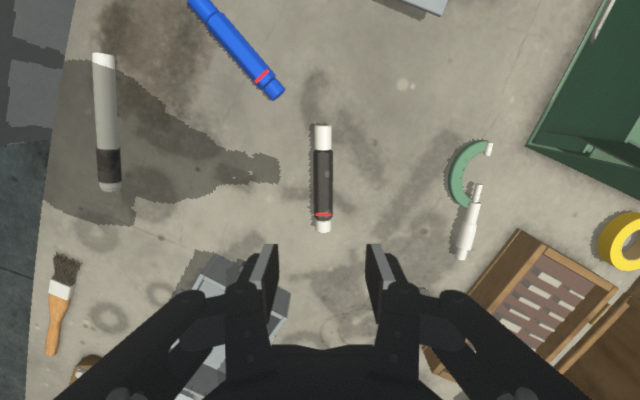

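The wrist view shows the gauge upright in the picture: ends at (322,125) and (323,233), and handle from (322,150) to (323,220).

Run:
```python
from h import *
c=load('w1'); g=ray(c,[(322,124.5),(323,233),(322.5,150),(323.5,220),(313.5,186),(333,186)],.0085); print(g.round(4).tolist(),g[:2].mean(0),np.linalg.norm(g[0]-g[1]),np.degrees(np.arctan2(*(g[0]-g[1])[[1,0]])))
m=g[:2].mean(0); o=get_obs(); print(o['eef_pos'])
go(m[0],m[1],.03,20.5); go(m[0],m[1],.012,20.5)
```

```text
[[0.5305, 0.0699, 0.0085], [0.5698, -0.0346, 0.0085], [0.5392, 0.0475, 0.0085], [0.5652, -0.0205, 0.0085], [0.5431, 0.0105, 0.0085], [0.5615, 0.0172, 0.0085]] [0.55015372 0.01766552 0.0085    ] 0.11162710251915413 110.60525901777433
[0.55156873 0.01152505 0.1581726 ]
shift [0.0062 0.001  0.1282] turn [-0.1  -0.04 -0.57] rows 2.05
shift [0.0062 0.001  0.1462] turn [-0.1  -0.04 -0.57] rows 2.34
```

Emit:
{"op": "carry_out", "data": {"moves": [[[0.003,0.001,0.05,0,0,0],[0.006,0.001,0.1,0,0,0],[0.006,0.001,0.125,0,0,0],[0.006,0.001,0.14,0,0,0],[0.006,0.001,0.146,0,0,0],[0.006,0.001,0.146,0,0,0],[0.006,0.001,0.146,0,0,0]]]}}

```text
time: 3.02
eef_pos: [0.5509, 0.0172, 0.0142]
tcp_rot: [1.803, 2.571, 0.001]
contact_force: [0.4, 0.6, 0.3]
grip_width: 0.0468
finger_force: 0.0
```

Emit:
{"op": "carry_out", "data": {"moves": [[[0,0,0,0,0,0],[0,0,0,0,0,0],[0,0,0,0,0,0],[0,0,0,0,0,0],[0,0,0,0,0,0]]], "gripper": -1, "force": 50}}

```text
time: 3.65
eef_pos: [0.5507, 0.0173, 0.014]
tcp_rot: [1.803, 2.571, 0.001]
contact_force: [-1.5, 0.7, 10.9]
grip_width: 0.0162
finger_force: 48.6
```

Run:
```python
from h import *
o=get_obs();print(o['eef_pos'],o['tcp_rot'])
x,y,z=o['eef_pos']
go(x,y,.10,20.5);go(.51,-.09,.12,5); go(.4956,-.1899,.10,-11.3)
```

```text
[0.55070349 0.01732254 0.01395176] [1.80332383e+00 2.57149280e+00 7.18348256e-04]
shift [-0.      0.0001 -0.086 ] turn [ 0.05  0.02 -0.58] rows 1.38
shift [-0.0871 -0.0747 -0.1061] turn [ 0.05  0.02 14.92] rows 2.5
shift [-0.1761 -0.1223 -0.0861] turn [5.000e-02 1.000e-02 3.122e+01] rows 3.7
```

Emit:
{"op": "carry_out", "data": {"moves": [[[0,0,-0.02,0,0,0],[0,0,-0.06,0,0,0],[-0.03,-0.025,-0.1,0,0,5],[-0.06,-0.05,-0.11,0,0,10],[-0.087,-0.075,-0.106,0,0,15],[-0.117,-0.091,-0.1,0,0,20],[-0.147,-0.107,-0.093,0,0,26],[-0.176,-0.122,-0.086,0,0,31],[-0.176,-0.122,-0.086,0,0,31],[-0.176,-0.122,-0.086,0,0,31]]]}}

```text
time: 4.9
eef_pos: [0.4955, -0.1893, 0.0993]
tcp_rot: [-2.425, -1.997, 0.0]
contact_force: [0.6, 0.0, -1.4]
grip_width: 0.0164
finger_force: 49.7
```

Run:
```python
from h import *
c=grab('wrist','w2'); print(c['obs']['eef_pos'],c['obs']['tcp_rot'])
a=np.radians(-11.3); ex=np.array([np.cos(a),np.sin(a),0]); ey=np.array([-ex[1],ex[0],0])
C=np.array([.4956,-.1899,.044]); print(proj(c,[C+i*.05*ex+j*.08*ey for i,j in((1,1),(1,-1),(-1,-1),(-1,1))]).round(1).tolist())
go(C[0],C[1],.019,-11.3); go(C[0],C[1],.05,-11.3)
im=c['color'].copy()
s=np.hstack([im]); cv2.imwrite('pics/w2.png',s[...,::-1])
```

```text
[ 0.49550284 -0.18930187  0.09933207] [-2.42469767e+00 -1.99695733e+00  2.86107441e-05]
[[404.2, 103.9], [385.5, 316.7], [259.3, 316.3], [242.9, 103.2]]
shift [-0.0009  0.0001  0.0804] turn [-0.01 -0.01  0.28] rows 1.29
shift [-0.0009  0.0001  0.0494] turn [-0.01 -0.01  0.28] rows 0.79
```

View pics/w2.png

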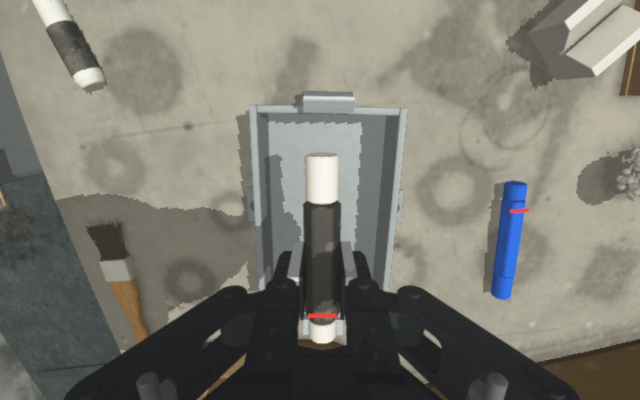

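Emit:
{"op": "carry_out", "data": {"moves": [[[-0.001,0,0.03,0,0,0],[-0.001,0,0.055,0,0,0],[-0.001,0,0.07,0,0,0],[-0.001,0,0.077,0,0,0],[-0.001,0,0.08,0,0,0],[-0.001,0,0.081,0,0,0],[-0.001,0,0.081,0,0,0]]]}}

```text
time: 5.82
eef_pos: [0.4957, -0.1908, 0.0187]
tcp_rot: [2.425, 1.996, 0.0]
contact_force: [-0.1, 1.1, -1.6]
grip_width: 0.0163
finger_force: 49.7
```

Emit:
{"op": "carry_out", "data": {"moves": [[[0,0,0,0,0,0],[0,0,0,0,0,0],[0,0,0,0,0,0],[0,0,0,0,0,0]]], "gripper": -0.2}}

```text
time: 6.32
eef_pos: [0.4955, -0.1907, 0.0183]
tcp_rot: [2.426, 1.996, 0.0]
contact_force: [-0.3, 0.5, -0.0]
grip_width: 0.0338
finger_force: 0.0
```

Run:
```python
from h import *
o=get_obs(); x,y,z=o['eef_pos']
go(x,y,.25,-11.3); go(x,y,.12,-11.3)
```

```text
shift [-0.      0.     -0.2317] turn [0.   0.   0.21] rows 3.71
shift [-0.      0.     -0.1017] turn [0.   0.   0.21] rows 1.63
```

Emit:
{"op": "carry_out", "data": {"moves": [[[0,0,-0.04,0,0,0],[0,0,-0.1,0,0,0],[-0.02,0,-0.16,0,0,0],[-0.04,0,-0.2,0,0,0],[-0.05,0,-0.2,0,0,0],[-0.05,0,-0.2,0,0,0],[-0.05,0,-0.2,0,0,0],[-0.05,0,-0.2,0,0,0]]]}}

```text
time: 7.32
eef_pos: [0.4856, -0.2391, 0.2173]
tcp_rot: [-2.424, -1.996, 0.001]
contact_force: [-0.4, -0.1, -0.1]
grip_width: 0.034
finger_force: 0.0
```

Run:
```python
from h import *
c=grab('wrist','w3'); print(c['obs']['eef_pos'],c['obs']['tcp_rot'])
a=np.radians(-11.3); ex=np.array([np.cos(a),np.sin(a),0]); ey=np.array([-ex[1],ex[0],0])
C=np.array([.4956,-.1899,.044]); print(proj(c,[C+i*.05*ex+j*.08*ey for i,j in((1,1),(1,-1),(-1,-1),(-1,1))]).round(1).tolist())
s=cv2.resize(c['color'][100:300,220:430],None,fx=3,fy=3,interpolation=cv2.INTER_CUBIC)[:, :800]; cv2.imwrite('pics/w3c.png',s[...,::-1])
```

```text
[ 0.4855511  -0.23905893  0.21728824] [-2.42374416e+00 -1.99578593e+00  8.45226264e-04]
[[375.5, 49.5], [367.4, 206.9], [277.8, 206.5], [271.3, 49.1]]
```

View pics/w3c.png

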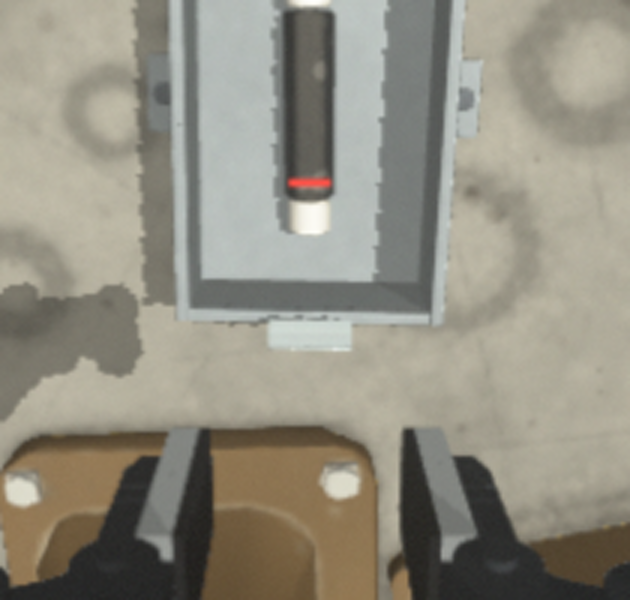

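Run:
```python
from h import *
c=load('w3')
s=cv2.resize(c['color'][35:115,250:400],None,fx=5,fy=5,interpolation=cv2.INTER_CUBIC); cv2.imwrite('pics/w3d.png',s[...,::-1])
```

```text
(no output)
```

View pics/w3d.png

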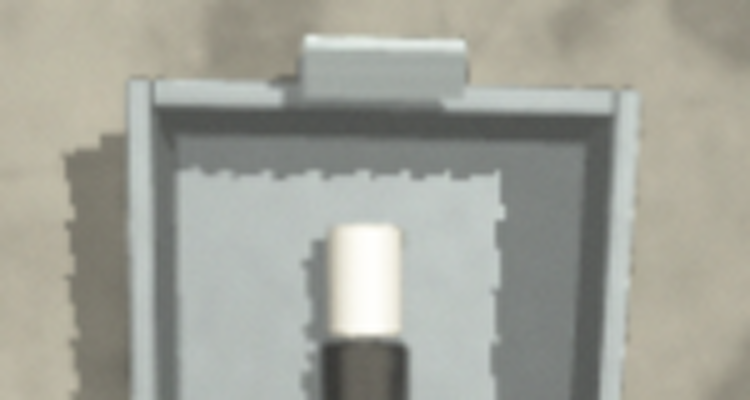

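Run:
```python
from h import *
c=load('w3'); p=ray(c,[(275.4,50.5),(377.4,52.7),(366.8,207.8),(278.7,206.3)],.044)
print(p.round(4).tolist(),p.mean(0),[np.linalg.norm(p[i]-p[i-1]).round(4) for i in range(4)])
d=p[0]+p[1]-p[2]-p[3]; e=p[1]+p[2]-p[0]-p[3]; print('y yaw',np.degrees(np.arctan2(d[1],d[0])),'x yaw',np.degrees(np.arctan2(e[1],e[0])))
# fit known size
from scipy.optimize import least_squares
L=np.array([(-1,1),(1,1),(1,-1),(-1,-1)])*[.05,.08]; uv=np.array([(275.4,50.5),(377.4,52.7),(366.8,207.8),(278.7,206.3)])
def P(v): a=v[2]; return np.c_[v[0]+L[:,0]*np.cos(a)-L[:,1]*np.sin(a), v[1]+L[:,0]*np.sin(a)+L[:,1]*np.cos(a), np.full(4,.044)]
f=least_squares(lambda v:(proj(c,P(v))-uv).ravel(),[.496,-.19,-.2]); print(f.x[:2],np.degrees(f.x[2]),f.fun.round(1))
ct=load('top0'); ut=np.array([((a+.5)/4+359.5,(b+.5)/4+204.5) for a,b in [(93,38),(378,98),(355,277),(52,213)]])
# order in top: TL=(+x far,+y), TR=(+x,-y), BR=(-x,-y), BL=(-x,+y)
ut=ut[[3,0,1,2]]
f=least_squares(lambda v:(proj(ct,P(v))-ut).ravel(),[.496,-.19,-.2]); print(f.x[:2],np.degrees(f.x[2]),f.fun.round(1))
go(.47,-.02,.2,-5); go(.49,.1,.2,0); go(.538,.2,.15,1.2)
```

```text
[[0.4658, -0.1037, 0.044], [0.5617, -0.1244, 0.044], [0.5281, -0.2791, 0.044], [0.4319, -0.2585, 0.044]] [ 0.49688171 -0.19141354  0.044     ] [np.float64(0.1585), np.float64(0.0981), np.float64(0.1583), np.float64(0.0984)]
y yaw 77.69318818996953 x yaw -12.148317688340128
[ 0.49684351 -0.19167232] -12.263183813629379 [-1.1 -0.7  1.  -0.5  0.7  1.  -0.6  0.8]
[ 0.49560864 -0.18986559] -11.800605492592599 [ 1.1  0.1 -1.  -0.7  0.2 -0.1 -0.3  0.6]
shift [ 0.2121 -0.0574  0.0177] turn [-0.08 -0.04 -6.06] rows 3.53
shift [ 0.3337 -0.0608  0.0178] turn [ -0.08  -0.04 -11.06] rows 5.43
shift [ 0.441  -0.0328  0.0678] turn [ -0.08  -0.05 -12.26] rows 7.16
```

Emit:
{"op": "carry_out", "data": {"moves": [[[0.055,-0.015,0.005,0,0,-1.5],[0.11,-0.03,0.01,0,0,-3],[0.165,-0.045,0.015,0,0,-4.5],[0.22,-0.057,0.018,0,0,-6],[0.28,-0.059,0.018,0,0,-8.5],[0.334,-0.06,0.018,0,0,-11],[0.39,-0.047,0.01,0,0,-12],[0.441,-0.033,0.01,0,0,-12.3],[0.441,-0.033,0.01,0,0,-12.3],[0.441,-0.033,0.01,0,0,-12.3]]]}}

```text
time: 8.62
eef_pos: [0.5376, 0.1993, 0.2077]
tcp_rot: [-2.197, -2.245, 0.002]
contact_force: [-0.0, -0.1, -0.4]
grip_width: 0.0338
finger_force: 0.0
```

Run:
```python
from h import *
c=load('w2'); o=c['obs']; r=R.from_rotvec(o['tcp_rot']); print(proj(c,o['eef_pos']+r.apply([[.05,0,.0055],[.0,0,.0055],[.05,.01,.0055]])).round(1).tolist())
im=c['color']; 
for v in (170,190,220,240): 
    g=im[v].astype(int).sum(1)
    print(v, g[298:348].tolist() if v in(190,) else '')
c=grab('wrist','w4'); print(c['obs']['eef_pos'],c['obs']['tcp_rot'])
a=np.radians(1.2); ex=np.array([np.cos(a),np.sin(a),0]); ey=np.array([-ex[1],ex[0],0])
C=np.array([.539,.266,.021]); print(proj(c,[C+i*.05*ex+j*.08*ey for i,j in((-1,1),(1,1),(1,-1),(-1,-1))]).round(1).tolist())
s=cv2.resize(c['color'][30:230,220:430],None,fx=3,fy=3,interpolation=cv2.INTER_CUBIC); cv2.imwrite('pics/w4c.png',s[:600,:800,::-1])
```

```text
[[323.0, 166.3], [322.9, 258.1], [343.7, 166.3]]
170 
190 [518, 520, 516, 514, 514, 515, 507, 464, 463, 500, 543, 587, 614, 639, 657, 673, 686, 696, 705, 714, 717, 723, 728, 730, 732, 736, 737, 737, 735, 733, 731, 727, 724, 717, 711, 700, 690, 678, 647, 605, 516, 509, 526, 521, 524, 525, 525, 528, 526, 525]
220 
240 
[0.53763788 0.19931455 0.20768884] [-2.19656301e+00 -2.24529416e+00  1.98357702e-03]
[[275.0, 33.5], [376.2, 33.6], [368.8, 189.1], [281.3, 189.1]]
```

View pics/w4c.png

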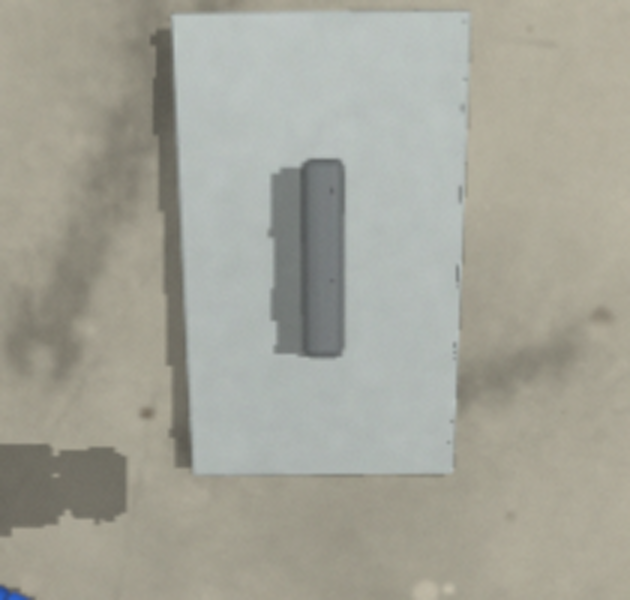

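```bash
cat >> h.py <<'E'
from scipy.optimize import least_squares
L4=np.array([(-1,1),(1,1),(1,-1),(-1,-1)])*[.05,.08]
def rect(c,uv,z,g):
    def P(v): a=v[2]; return np.c_[v[0]+L4[:,0]*np.cos(a)-L4[:,1]*np.sin(a), v[1]+L4[:,0]*np.sin(a)+L4[:,1]*np.cos(a), np.full(4,z)]
    f=least_squares(lambda v:(proj(c,P(v))-uv).ravel(),g); print(f.x[:2].round(4),np.degrees(f.x[2]).round(2),f.fun.round(1)); return f.x
E
python3 - <<'E'
from h import *
c=load('w4'); k=lambda a:(np.array(a)+.5)/3-.5+[220,30]
v=rect(c,k([(172,15),(469,12),(453,474),(193,473)]),.021,[.54,.266,0])
h=ray(c,k([(323,158),(324,356)]),.045); print(h.round(4),h.mean(0))
print(get_obs()['eef_pos'])
yw=np.degrees(v[2]); go(v[0],v[1],.08,yw); go(v[0],v[1],.035,yw)
E
```

```text
[0.5407 0.2664] 1.74 [-1.  -1.   1.2 -0.9  0.3  0.8 -0.6  1.9]
[[0.5398 0.2985 0.045 ]
 [0.5419 0.2358 0.045 ]] [0.5408548  0.26719151 0.045     ]
[0.53760457 0.19882285 0.20788247]
shift [0.0675 0.0047 0.1279] turn [-0.07  0.02 -0.54] rows 2.31
shift [0.0675 0.0047 0.1729] turn [-0.07  0.02 -0.54] rows 2.97
```

Emit:
{"op": "carry_out", "data": {"moves": [[[0.03,0.002,0.04,0,0,0],[0.06,0.004,0.08,0,0,-0.5],[0.068,0.005,0.11,0,0,-0.7],[0.068,0.005,0.14,0,0,-0.7],[0.068,0.005,0.16,0,0,-0.7],[0.068,0.005,0.17,0,0,-0.7],[0.068,0.005,0.173,0,0,-0.7],[0.068,0.005,0.173,0,0,-0.7],[0.068,0.005,0.173,0,0,-0.7]]]}}

```text
time: 9.8
eef_pos: [0.5422, 0.2675, 0.036]
tcp_rot: [2.184, 2.258, 0.002]
contact_force: [0.3, 0.1, 0.0]
grip_width: 0.0341
finger_force: 0.0
```

Emit:
{"op": "carry_out", "data": {"moves": [[[0,0,0,0,0,0],[0,0,0,0,0,0],[0,0,0,0,0,0],[0,0,0,0,0,0],[0,0,0,0,0,0]]], "gripper": -1, "force": 90}}

```text
time: 10.42
eef_pos: [0.5421, 0.2676, 0.0361]
tcp_rot: [2.184, 2.258, 0.001]
contact_force: [-1.0, -1.3, 9.3]
grip_width: 0.0116
finger_force: 88.4
```

Run:
```python
from h import *
o=get_obs(); x,y,z=o['eef_pos']; print(o['eef_pos'],o['tcp_rot'], 2*np.degrees(np.arctan2(*o['tcp_rot'][[1,0]]))-90)
go(x,y,.12,1.2); go(.48,.08,.16,-3); go(.49,-.08,.16,-8); go(.4966,-.1912,.12,-12.2)
```

```text
[0.54208432 0.26755147 0.03605519] [2.18368373e+00 2.25797176e+00 1.27754211e-03] 1.9163998778676188
shift [ 0.      0.0001 -0.0839] turn [ 0.05 -0.02  0.72] rows 1.34
shift [-0.1853 -0.0682 -0.1241] turn [ 0.05 -0.02  4.92] rows 3.73
shift [-0.3456 -0.0636 -0.1241] turn [ 0.05 -0.02  9.92] rows 5.96
shift [-0.457  -0.0607 -0.0841] turn [ 0.05 -0.02 14.12] rows 7.5
```

Emit:
{"op": "carry_out", "data": {"moves": [[[0,0,-0.015,0,0,0],[0,0,-0.04,0,0,0],[-0.03,-0.01,-0.08,0,0,1],[-0.07,-0.025,-0.11,0,0,2],[-0.125,-0.05,-0.124,0,0,3.5],[-0.18,-0.068,-0.124,0,0,5],[-0.235,-0.067,-0.124,0,0,6.5],[-0.29,-0.065,-0.124,0,0,8.2],[-0.345,-0.064,-0.12,0,0,10],[-0.395,-0.062,-0.105,0,0,12],[-0.435,-0.061,-0.09,0,0,13.5],[-0.457,-0.061,-0.084,0,0,14.1]]]}}

```text
time: 11.92
eef_pos: [0.4959, -0.1931, 0.1193]
tcp_rot: [-2.447, -1.971, 0.0]
contact_force: [-0.7, -0.1, -2.6]
grip_width: 0.0115
finger_force: 88.3
```

Emit:
{"op": "carry_out", "data": {"moves": [[[0,0,0,0,0,0],[0,0,0,0,0,0],[0,0,0,0,0,0]]]}}

```text
time: 12.3
eef_pos: [0.4962, -0.1903, 0.1198]
tcp_rot: [2.443, 1.975, 0.0]
contact_force: [0.3, 0.1, -1.9]
grip_width: 0.0116
finger_force: 88.3
```

Run:
```python
from h import *
c=grab('wrist','w5'); o=c['obs']; print(o['eef_pos'],o['tcp_rot'],2*np.degrees(np.arctan2(*o['tcp_rot'][[1,0]]))-90+360, o['contact_force'],o['grip_width'])
cv2.imwrite('pics/w5c.png',cv2.resize(c['color'][0:310,140:500],None,fx=2.2,fy=1.9,interpolation=cv2.INTER_CUBIC)[:600,:800,::-1])
go(.497,-.191,.12,-12.2)
```

```text
[ 0.49622917 -0.19032656  0.11975294] [2.44320179e+00 1.97459666e+00 3.71972765e-04] 347.8903144262863 [ 0.28293206  0.05576074 -1.90604579] 0.011624275449173337
shift [-0.0004  0.0008 -0.0003] turn [0.02 0.   0.09] rows 0.02
```

View pics/w5c.png

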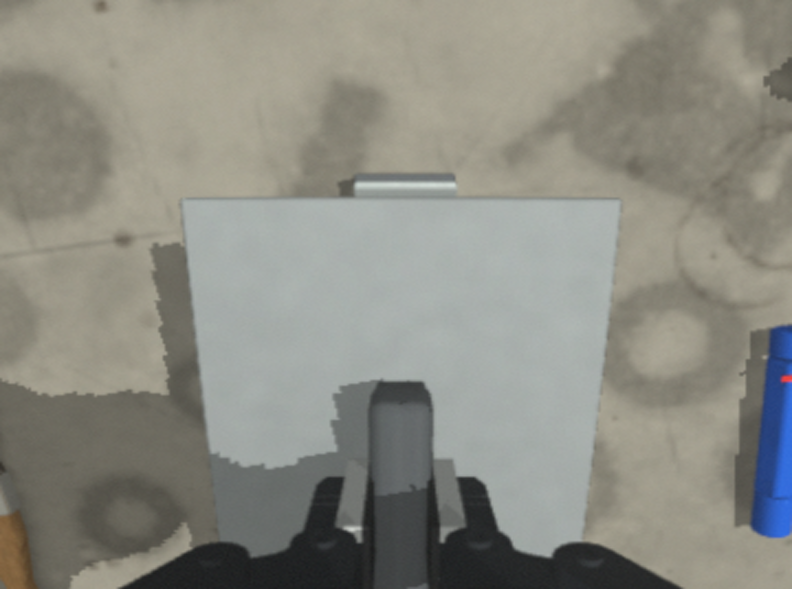

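Run:
```python
from h import *
c=load('w5'); o=c['obs']; r=R.from_rotvec(o['tcp_rot']); k=lambda L:[((a+.5)/2.2-.5+140,(b+.5)/1.9-.5) for a,b in L]
zl=o['eef_pos'][2]-.036+.021
for z,L in ((.058,[(355,173),(456,173)]),(zl,[(182,199),(621,199)])):
    print(r.inv().apply(ray(c,k(L),z)-o['eef_pos']).round(4).tolist(), ray(c,k(L),z).mean(0).round(4))
# clip outer top edge in w3 too
c=load('w3'); print(ray(c,[(250+(302.5/5)-.4,35+36/5-.4),(250+467/5-.4,35+38/5-.4)],.058).mean(0))
```

```text
[[0.087, -0.0136, 0.0618], [0.087, 0.0154, 0.0618]] [ 0.5154 -0.1055  0.058 ]
[[0.0789, -0.0491, 0.015], [0.0788, 0.0484, 0.015]] [ 0.5125 -0.1132  0.1048]
[ 0.51472043 -0.10848776  0.058     ]
```

Run:
```python
from h import *
c=load('w3'); k=lambda L:[((a+.5)/3-.5+220,(b+.5)/3-.5+100) for a,b in L]
n=ray(c,k([(268,351),(352,350)]),.058); f=ray(c,[(250+(302.5/5)-.4,35+36/5-.4),(250+467/5-.4,35+38/5-.4)],.058)
print(n.mean(0),f.mean(0),(n.mean(0)+f.mean(0))/2,np.linalg.norm(n.mean(0)-f.mean(0)),np.degrees(np.arctan2(*(f-n).mean(0)[[1,0]])))
```

```text
[ 0.47909055 -0.27454344  0.058     ] [ 0.51472043 -0.10848776  0.058     ] [ 0.49690549 -0.1915156   0.058     ] 0.16983514125636834 77.88989643667671
```

Emit:
{"op": "carry_out", "data": {"moves": [[[0.001,0.001,0.01,0,0,0],[0.001,0.001,0.022,0,0,0],[0.001,0.001,0.03,0,0,0],[0.001,0.001,0.033,0,0,0],[0.001,0.001,0.033,0,0,0],[0.001,0.001,0.033,0,0,0]]]}}

```text
time: 13.1
eef_pos: [0.4975, -0.1907, 0.0865]
tcp_rot: [2.444, 1.973, 0.0]
contact_force: [0.2, -0.5, -2.5]
grip_width: 0.0122
finger_force: 88.3
```

Run:
```python
from h import *
c=grab('wrist','w6'); o=c['obs']; print(o['eef_pos'],2*np.degrees(np.arctan2(*o['tcp_rot'][[1,0]]))-90, o['contact_force'])
g=cv2.cvtColor(c['color'],cv2.COLOR_RGB2GRAY).astype(int)
r=R.from_rotvec(o['tcp_rot']); z=o['eef_pos'][2]
P=lambda x,y,zz: proj(c,o['eef_pos']+r.apply([[x,y,z-zz]]))[0].round(1).tolist()
print('lid edge',P(.079,-.05,z-.015),P(.079,.05,z-.015),'clip',P(.0855,-.015,.058),P(.0855,.015,.058))
for u in (316,322,328,300,345): print(u,g[70:130,u].tolist())
```

```text
[ 0.497456   -0.19069409  0.08652183] -12.190534843840922 [ 0.19320651 -0.4876108  -2.45919128]
lid edge [220.6, 104.2] [425.2, 104.1] clip [294.2, 90.9] [351.4, 90.8]
316 [155, 157, 157, 157, 158, 160, 159, 157, 157, 159, 161, 159, 158, 157, 155, 156, 155, 153, 139, 111, 112, 114, 120, 166, 213, 217, 199, 181, 162, 150, 150, 148, 149, 141, 148, 164, 173, 174, 176, 174, 174, 173, 174, 174, 175, 174, 174, 173, 174, 173, 174, 174, 173, 174, 173, 174, 175, 175, 173, 174]
322 [158, 157, 160, 160, 159, 161, 159, 160, 161, 161, 162, 160, 160, 160, 158, 158, 158, 156, 142, 112, 111, 113, 121, 162, 206, 210, 195, 180, 163, 150, 148, 149, 147, 140, 149, 165, 171, 171, 172, 171, 172, 172, 173, 172, 172, 172, 171, 174, 173, 173, 174, 173, 174, 173, 173, 174, 173, 174, 173, 173]
328 [157, 157, 157, 157, 157, 157, 158, 157, 157, 158, 156, 156, 157, 159, 158, 159, 160, 157, 143, 112, 112, 115, 120, 164, 207, 210, 196, 180, 162, 150, 148, 147, 147, 140, 148, 164, 172, 173, 174, 173, 172, 172, 173, 174, 174, 173, 174, 174, 174, 175, 173, 174, 174, 175, 176, 174, 174, 174, 174, 173]
300 [132, 132, 135, 139, 138, 139, 136, 134, 134, 133, 136, 134, 136, 140, 141, 139, 140, 140, 130, 109, 111, 114, 119, 158, 204, 211, 198, 182, 164, 152, 151, 149, 148, 144, 151, 169, 176, 177, 176, 175, 175, 177, 175, 176, 175, 177, 175, 175, 176, 175, 177, 175, 173, 174, 174, 172, 173, 174, 173, 171]
345 [159, 158, 159, 158, 160, 158, 155, 154, 154, 153, 151, 151, 150, 151, 150, 151, 149, 149, 138, 111, 112, 112, 121, 160, 209, 214, 198, 180, 162, 150, 148, 148, 147, 140, 145, 163, 170, 170, 171, 172, 174, 173, 175, 173, 176, 175, 175, 177, 177, 178, 176, 176, 176, 177, 174, 176, 176, 175, 173, 174]
```

Run:
```python
from h import *
c=load('w6'); o=c['obs']; r=R.from_rotvec(o['tcp_rot'])
g=cv2.cvtColor(c['color'],cv2.COLOR_RGB2GRAY).astype(int)
T=lambda uv,z: r.inv().apply(ray(c,uv,z)-o['eef_pos']).round(4).tolist()
print('clip top outer',T([(322,92.7)],.058),'lid edge far',T([(322,104)],o['eef_pos'][2]-.015))
row=g[95].tolist(); print('clip row95 L',row[286:302],'R',row[344:362])
for v in (112,):
  print('lid row',v,g[v,212:232].tolist(),g[v,412:432].tolist())
```

```text
clip top outer [[0.0846, -0.0004, 0.0285]] lid edge far [[0.0788, -0.0004, 0.015]]
clip row95 L [129, 111, 91, 88, 89, 88, 87, 97, 156, 200, 214, 214, 212, 211, 211, 210] R [211, 214, 215, 214, 211, 198, 156, 161, 161, 162, 161, 161, 160, 159, 160, 159, 156, 157]
lid row 112 [162, 161, 162, 160, 161, 161, 161, 160, 162, 159, 146, 155, 167, 171, 172, 172, 172, 173, 174, 173] [177, 178, 176, 176, 175, 175, 175, 175, 174, 165, 152, 149, 150, 150, 151, 153, 153, 155, 152, 153]
```

Emit:
{"op": "carry_out", "data": {"moves": [[[0.0005,0,0.003,0,0,0],[0.0005,0,0.006,0,0,0],[0.0005,0,0.008,0,0,0],[0.0005,0,0.01,0,0,0],[0.0005,0,0.011,0,0,0],[0.0005,0,0.012,0,0,0],[0.0005,0,0.012,0,0,0]]]}}

```text
time: 14.02
eef_pos: [0.4976, -0.1903, 0.0745]
tcp_rot: [2.444, 1.973, 0.0]
contact_force: [-0.1, -2.0, 3.5]
grip_width: 0.0118
finger_force: 89.1
```

Run:
```python
from h import *
o=get_obs(); print(o['eef_pos'],o['contact_force'],o['ft_torque'],2*np.degrees(np.arctan2(*o['tcp_rot'][[1,0]]))-90)
```

```text
[ 0.49761839 -0.19034143  0.07451145] [-0.1098162  -1.98506861  3.51128901] [-0.09929714  0.14528365  0.00688998] -12.19269788954307
```

Emit:
{"op": "carry_out", "data": {"moves": [[[-0.0005,0,0.001,0,0,0],[-0.0005,0,0.002,0,0,0],[-0.0005,0,0.003,0,0,0],[-0.0005,0,0.003,0,0,0]]]}}

```text
time: 14.52
eef_pos: [0.4982, -0.191, 0.0723]
tcp_rot: [2.443, 1.972, 0.002]
contact_force: [-1.7, 1.0, 17.3]
grip_width: 0.0118
finger_force: 91.1
```

Emit:
{"op": "carry_out", "data": {"moves": [[[0,0,0.001,0,0,0],[0,0,0.002,0,0,0],[0,0,0.003,0,0,0],[0,0,0.003,0,0,0]]]}}

```text
time: 15.02
eef_pos: [0.4984, -0.1912, 0.0692]
tcp_rot: [2.442, 1.972, 0.002]
contact_force: [-0.3, -1.2, 13.7]
grip_width: 0.0117
finger_force: 90.4
```

Emit:
{"op": "carry_out", "data": {"moves": [[[0,0,0.001,0,0,0],[0,0,0.002,0,0,0],[0,0,0.003,0,0,0],[0,0,0.003,0,0,0]]]}}

```text
time: 15.52
eef_pos: [0.4974, -0.1899, 0.0653]
tcp_rot: [-2.444, -1.973, -0.001]
contact_force: [2.5, 6.3, 0.1]
grip_width: 0.0115
finger_force: 89.9
```

Emit:
{"op": "carry_out", "data": {"moves": [[[0,0,0.001,0,0,0],[0,0,0.002,0,0,0],[0,0,0.003,0,0,0],[0,0,0.003,0,0,0]]]}}

```text
time: 16.02
eef_pos: [0.4974, -0.1901, 0.064]
tcp_rot: [2.444, 1.973, 0.001]
contact_force: [-7.5, 9.8, 43.2]
grip_width: 0.0119
finger_force: 95.6
```

Emit:
{"op": "carry_out", "data": {"moves": [[[0,0,-0.001,0,0,0],[0,0,-0.002,0,0,0],[0,0,-0.002,0,0,0]]]}}

```text
time: 16.4
eef_pos: [0.4973, -0.1904, 0.0644]
tcp_rot: [-2.445, -1.973, -0.0]
contact_force: [0.8, 4.3, 3.3]
grip_width: 0.0115
finger_force: 90.3
```

Emit:
{"op": "carry_out", "data": {"moves": [[[0,0,0,0,0,0],[0,0,0,0,0,0],[0,0,0,0,0,0],[0,0,0,0,0,0]]], "gripper": -0.2}}

```text
time: 16.9
eef_pos: [0.4973, -0.1906, 0.0642]
tcp_rot: [-2.445, -1.973, 0.0]
contact_force: [-0.9, -0.8, 0.3]
grip_width: 0.034
finger_force: 0.0
```

Emit:
{"op": "carry_out", "data": {"moves": [[[0,0,-0.02,0,0,0],[0,0,-0.06,0,0,0],[-0.01,0,-0.11,0,0,0],[-0.02,0,-0.15,0,0,0],[-0.03,0,-0.16,0,0,0],[-0.03,0,-0.16,0,0,0],[-0.03,0,-0.16,0,0,0],[-0.03,0,-0.16,0,0,0]]]}}

```text
time: 17.9
eef_pos: [0.4905, -0.2193, 0.2231]
tcp_rot: [-2.443, -1.972, 0.001]
contact_force: [-0.6, -0.6, 0.2]
grip_width: 0.0339
finger_force: 0.0
```

Run:
```python
from h import *
c=grab('wrist','w7'); o=c['obs']; print(o['eef_pos'])
s=grab('side','s7')['color']
a=cv2.resize(c['color'][20:260,220:430],None,fx=2.2,fy=2.2,interpolation=cv2.INTER_CUBIC)
b=cv2.resize(s[160:230,335:435],None,fx=3.3,fy=3.3,interpolation=cv2.INTER_CUBIC)
out=np.zeros((530,800,3),np.uint8); out[:a.shape[0],:a.shape[1]]=a; w=min(b.shape[1],800-a.shape[1]); out[:b.shape[0],a.shape[1]:a.shape[1]+w]=b[:,:w]
cv2.imwrite('pics/fin.png',out[...,::-1])
```

```text
[ 0.49054237 -0.21934421  0.22310077]
```

View pics/fin.png

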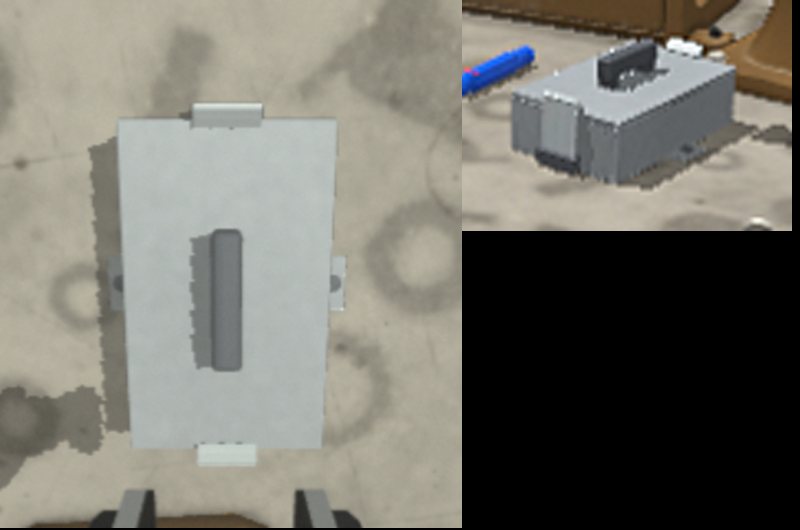

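Both clips appear over the plate: far nose edge at row 127 against the lid edge at row 118, near nose edge at 444 against the lid edge at 447. I'll confirm with a press at each end.

Run:
```python
from h import *
for s in (-1,1): go(.4972+s*.058*.211,-.1906+s*.058*.9775,.075,-12.2)
```

```text
shift [-0.0285  0.0004  0.1485] turn [-0.07 -0.03  0.03] rows 2.42
shift [0.0875 0.0004 0.1486] turn [-0.07 -0.03  0.03] rows 2.76
```

Emit:
{"op": "carry_out", "data": {"moves": [[[-0.01,0,0.02,0,0,0],[-0.02,0,0.06,0,0,0],[-0.0285,0,0.1,0,0,0],[-0.0285,0,0.13,0,0,0],[-0.0285,0,0.15,0,0,0],[-0.0285,0,0.158,0,0,0],[-0.0285,0,0.161,0,0,0],[-0.0285,0,0.163,0,0,0],[-0.0285,0,0.165,0,0,0],[-0.0285,0,0.166,0,0,0],[-0.0285,0,0.167,0,0,0],[-0.0285,0,0.167,0,0,0]]], "gripper": -1, "force": 20}}

```text
time: 19.5
eef_pos: [0.4849, -0.2478, 0.0573]
tcp_rot: [2.445, 1.973, 0.0]
contact_force: [-1.6, -0.4, 0.4]
grip_width: 0.0002
finger_force: 0.0
```

Emit:
{"op": "carry_out", "data": {"moves": [[[0,0,0.001,0,0,0],[0,0,0.002,0,0,0],[0,0,0.002,0,0,0]]]}}

```text
time: 19.88
eef_pos: [0.4851, -0.2478, 0.0569]
tcp_rot: [2.444, 1.972, 0.001]
contact_force: [-7.6, 4.0, 35.6]
grip_width: 0.0002
finger_force: 17.9
```

Emit:
{"op": "carry_out", "data": {"moves": [[[0,0,-0.01,0,0,0],[0,0,-0.05,0,0,0],[0.03,0,-0.06,0,0,0],[0.075,0,-0.06,0,0,0],[0.116,0,-0.05,0,0,0],[0.116,0,-0.025,0,0,0],[0.116,0,-0.008,0,0,0],[0.116,0,-0.003,0,0,0],[0.116,0,0,0,0,0],[0.116,0,0.0005,0,0,0],[0.116,0,0.0005,0,0,0]]]}}

```text
time: 21.25
eef_pos: [0.5093, -0.1343, 0.0569]
tcp_rot: [2.445, 1.972, 0.001]
contact_force: [-9.1, 6.7, 37.2]
grip_width: 0.0001
finger_force: 18.9
```

Both ends are firm at 49 mm. I'll retreat clear and hand in.

Emit:
{"op": "carry_out", "data": {"moves": [[[0,0,-0.005,0,0,0],[0,0,-0.04,0,0,0],[0,0,-0.1,0,0,0],[0,0,-0.15,0,0,0],[0,0,-0.18,0,0,0],[0,0,-0.18,0,0,0],[0,0,-0.18,0,0,0],[0,0,-0.18,0,0,0]]]}}

```text
time: 22.25
eef_pos: [0.5089, -0.1342, 0.2339]
tcp_rot: [-2.444, -1.972, 0.001]
contact_force: [0.1, 0.2, 0.4]
grip_width: 0.0002
finger_force: 0.0
```

```bash
python3 -c "
from h import *
print(get_obs()['eef_pos']); print(close_job())"
```

```text
[ 0.50893714 -0.13424695  0.2338715 ]
the job is handed in; nothing more can be done
None
```

The job is handed in at about 22 s: the plug gauge lies in the box and the lid is pressed home (both ends firm at 49 mm under about 36 N), with both clips snapped over it in the last picture.

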